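Refit the spark screen in the suction case

TASK

Refit the perforated steel spark screen in the grey suction case: it is longer than the opening, so tilt it, tuck its end nearer you deep under the wide lip on your side, lower the other end through the opening past the narrow lip, and lay it gently flat on the ledges inside. Then slide it away from you under the narrow lip until it butts firmly against the rubber stop strip hidden there (lean on the stop for a moment, without forcing it), and let go. Leave the bearing, flap disc, oil bottle and marker where they are.

Things in the scene. Friction and masses are not known exactly. Their poses are not given: they have to be found in the camera images.
- case: Grey painted steel case bolted to the bench, 252 x 130 x 60 mm (164 wide over its feet). Origin at bench level under the centre of its top opening; +x runs along its length toward the end with the wide lip (roughly toward the robot), z up. The top opening is 160 x 118 mm: x from -80 to +80, y from -59 to +59. Both lips are 5 mm thick, underside at z = 55, top at z = 60.
- wide_lip (a point): Middle of the wide lip's free edge, on its top face (case x = +80, z = 60). The lip is 46 mm wide and overhangs a deep pocket that ends at a wall at case x = +126.
- narrow_lip (a point): Middle of the narrow lip's free edge, on its top face (case x = -80, z = 60). The lip is 36 mm wide. Across the pocket under it a rubber stop strip is clamped (z 32.5 to 51.5); its face lies anywhere from case x = -88 to -108, not measured: find it by feel. It hardly gives. Lean on it with more than 7 N for 0.2 s, never over 20 N; ledge friction takes a few N, so 15 to 18 N at the handle is good.
- tail_ledge (a point): Middle of the free edge of the ledge under the narrow lip, on its top face (case x = -62, z = 30). Flat ledges with tops at z = 30 lie under both lips and reach into the opening: case x from -116 to -62 and from +64 to +126. Between them the case is open down to z = 4.
- screen: Loose perforated steel plate, 196 (x) x 110 (y) x 4 mm, 0.25 to 0.5 kg, with a dark bridge handle in its middle; starts flat on the bench. Origin at the centre of its underside, z up on the handle side, +x toward its lead end, the one nearer the robot, which goes under the wide lip. The case leaves it 4 mm play each side; home, it lies flat, underside at case z = 30, at least 8 mm of each end under the lips.
- screen_handle (a point): Centre of the handle's crossbar, 47 mm above the plate's underside. The crossbar is 12 mm thick (screen x), 64 mm long (screen y) and 24 mm high (z 35 to 59 of the screen), on a leg at each end; grip it across its 12 mm.
- screen_lead (a point): Middle of the lower edge of the screen's +x (lead) end (screen x = +98, z = 0).
- screen_tail (a point): Middle of the lower edge of the screen's -x (tail) end (screen x = -98, z = 0).
- bearing: Wheel bearing lying flat, 47 mm across, 14 mm high; a bystander. Origin under its centre.
- disc: Flap disc lying flat, 100 mm across, 14 mm high; a bystander. Origin under its centre.
- bottle: Yellow oil bottle with a red spout, 53 mm across, 142 mm high, standing; a bystander. Origin under its centre.
- marker: Paint marker lying down, 132 mm long, 15 mm thick; a bystander. Origin under its centre.

How it is judged (in metres and radians):
On the way, in this order (a step that is already met when the one before it is completed fails the run):
1. the screen's lead end is tucked under the wide lip while the screen is still tilted, its other end above the case (x of screen_lead in the frame of case above 0.092 m and z of screen_lead in the frame of case below 0.05 m and z of screen_tail in the frame of case above 0.06 m), for 0.1 s.
2. lying flat in the case, the screen is pressed against the stop strip with more than 7 N (angle between the z axis of screen and the z axis of case, either way round below 0.05 rad and x of screen_tail in the frame of case below -0.085 m and z of screen_tail in the frame of case below 0.034 m and contact force between screen and stop_strip above 7 N), for 0.2 s.
At the end, for the whole second after the job is handed in: The screen lies at rest and flat (within 0.03 rad) on both ledges, underside 30 mm above the case's base within 3 mm, its tail end more than 5 mm under the narrow lip and within 3 mm of the stop strip, its lead end more than 5 mm under the wide lip, and released (angle between screen's own z axis and vertical below 0.03 rad and x of screen_tail in the frame of case below -0.085 m and x of screen_lead in the frame of case above 0.085 m and z of screen_tail in the frame of case between 0.027 and 0.033 m and z of screen_lead in the frame of case between 0.027 and 0.033 m and x of screen_tail in the frame of stop_strip below 0.003 m and linear speed of screen below 0.02 m/s); the robot touches nothing.
It fails at once if the stop strip is forced: more than 20 N on it (contact force between screen and stop_strip above 20 N).
It fails at once if the screen is slammed or jammed: more than 120 N between screen and case (contact force between screen and case above 120 N).
It fails at once if the bearing, flap disc, oil bottle or marker is moved more than 20 mm (distance of any of bearing, disc, bottle, marker from where it was at the start of the episode above 0.02 m).
It also fails if it takes over 54 s, if anything falls off the work surface, if the arm or the gripper's body presses on something with over 40 N, if the wrist force passes 120 N, or if a joint passes its speed limit or range.

ROBOT

A 7-joint arm with a two-finger parallel gripper is mounted at the origin on a cart in front of the work surface, level with it; the furniture and walls round the work are solid. World frame = base frame: x ahead of the robot, y to its left, z up, the work surface at z = 0. Lengths are in mm, angles in rad, forces in N, time in s.
With the tool pointing down it reaches from about 400 to 875 mm from the base axis. Payload 4.4 kg.
Tool frame: the origin (TCP) lies at the very end of the fingers, on their centre line; the grasp point (between the pads) lies 19 mm behind it; y points along the fingers, z is the direction in which the jaws open and shut, and the axes are right-handed (so a half turn about y gives the same grasp; the last joint's range is limited). The gripper opens to 85 mm and grips with 20 to 120 N. Pads are 22 mm wide; open, the fingers measure 114 mm over their backs; the gripper's body (76 mm by 85 mm) begins 54 mm behind the grasp point. The pads swing forward as they close: fully open they stand 13 mm farther back than shut.
Start: joints at [1.26, 0.628, 0.038, 1.517, -0.027, 0.996, -0.02], TCP at [157.563, -630.628, 231.313] pointing down, gripper open.
Joint ranges: [-3.06, 3.06], [-0.37, 2.12], [-1.25, 1.32], [0.18, 2.47], [-1.1, 4.24], [0.23, 1.98], [-2.94, 2.94]. Speed limits (rad/s): [2.57, 2.57, 3.14, 3.14, 3.14, 3.14, 3.14].

INTERFACE

Orientations are given as [roll, pitch, yaw] about the fixed x, y, z axes, in that order (R = Rz(yaw) Ry(pitch) Rx(roll)).
In Python, from cell import * gives the robot as it stands.
- The arm moves only by the tool apply_moves, never from a script. Its argument "targets" is a list of rows, each a list of 6 numbers: the shift along the tool's x, y, z in units of 40 mm (1.0 is 40 mm), then the turn, a rotation vector about the tool's x, y, z in units of 8 degrees (1.0 is 8 degrees). A call has 1 to 12 rows; each row shifts and turns the commanded pose from where the row before left it, along the tool's axes as they then stand; what a row does not reach is not made up. A row lasts 1/8 s, in which the tool goes at most 62.5 mm and 10.7 degrees, less where a joint would pass 70% of its speed; a pose out of reach is approached as far as the arm can. A call is refused whole if a number of a shift passes 1 or a number of a turn 1, either way. A call with a gripper value outside its range is refused whole. "jaw" is the gripper command: -1 is shut, 1 is fully open, values between are in proportion, set as the call begins (left out, the last holds). The fingers move at their own pace and stop on an object; the grip force is fixed at half the most. Time passes only in rows, so rows that do not move let the fingers close. It gives the time, the measured TCP pose, the force and the opening at its end, in the units of the state.
- read_state(): the state, without advancing time (a new reading comes with each control period).
- get_image(name): name is "side" or "top"; returns the picture (400x640x3 uint8, red, green, blue); there is no depth.
- calibration(name): a dict with "fx", "fy", "cx", "cy" (pixels), "k1" (the pictures are not rectified: a ray, as slopes to the right and down, at radius r is drawn at 1 + k1 r^2 times it, then the intrinsics apply), "world_from_camera" (4x4, takes a point from camera to world coordinates). Camera axes: x right, y down, z forward; pixel columns grow to the right and rows downward; lengths in mm; the calibration is good to about 2 mm. A picture is of the moment at which its call begins. calibration takes no time and is no camera call.
- finish_job(): hands the job in, once; it reports no verdict.
The state is a dict: "clock": time; "qpos": joint angles; "qd": joint speeds; "tau": joint torques, N m; "eef_pos": TCP position; "tool_rot": TCP orientation; "force": force on the tool from outside, world axes, zero at the start; "torque": the same for the moment, N m; "width": finger opening in mm.
Only numpy, scipy, OpenCV 4.12 (cv2) and the standard library are available. Lean on these libraries where they do the work, as an engineer would, in place of code of your own. Each camera call takes 0.05 s, during which the arm holds its last target. There are 200 camera calls.

## Working session

There is one attempt and no reset: what is moved stays moved. The work goes in short steps, Python scripts to look and compute and a tool call to move; the robot and the scene stay as the last step left them, time stands still between calls to the robot, and variables do not carry over. Pictures are saved under pics/ and viewed, about 8 in all and at most 12, crops included, and the job is handed in when it is done.

Besides the shell and the picture viewer there is one more tool, called after "Emit:" as name([rows], argument=value, ...), one row to a line, values as JSON. apply_moves: Moves the arm, as the interface text tells. Its arguments: {"type":"object","properties":{"targets":{"type":"array"},"jaw":{"type":"number"}},"required":["targets"]}

```bash
mkdir -p pics; python3 - <<'E'
from cell import *
import cv2,numpy as np
for n in("top","side"):
    im=get_image(n); cv2.imwrite(f"pics/{n}0.png",im[:,:,::-1])
    c=calibration(n); print(n,c["fx"],c["fy"],c["cx"],c["cy"],c["k1"]); print(np.round(c["world_from_camera"],3).tolist())
s=read_state(); print(s)
E
```

```text
top 452.88593524743027 452.88593524743027 316.33462990828593 199.9997696469858 -0.03714602917317625
[[-0.015, -0.998, 0.067, 501.628], [-0.999, 0.017, 0.027, 107.566], [-0.028, -0.067, -0.997, 926.528], [0.0, 0.0, 0.0, 1.0]]
side 364.12620405345433 364.12620405345433 319.6678139265582 193.45170983300693 -0.0035138471377143482
[[0.997, -0.059, 0.049, 537.143], [-0.075, -0.619, 0.782, -582.529], [-0.016, -0.783, -0.622, 598.386], [0.0, 0.0, 0.0, 1.0]]
{'clock': 0.1, 'qpos': array([ 1.26022848,  0.62927471,  0.03844628,  1.51829702, -0.02700607,
        0.99628976, -0.02002532]), 'qd': array([-1.46195706e-03, -1.62529836e-03,  6.21766038e-05, -4.19316807e-03,
        2.90231780e-04, -1.91525010e-03,  1.60262206e-05]), 'tau': array([ 2.55490755e-03, -5.64530540e+01,  1.23027887e+00, -1.93973798e+01,
        1.13065308e-02,  5.39062894e-03, -1.86459424e-06]), 'eef_pos': array([ 157.40550829, -630.06032752,  230.45813182]), 'tool_rot': array([-1.57254715e+00, -1.53152662e-05, -2.89685530e+00]), 'force': array([ 0.82293651, -0.35338461,  0.16905241]), 'torque': array([0.01959061, 0.00451204, 0.01947273]), 'width': 85.34594656382951}
```

View pics/top0.png

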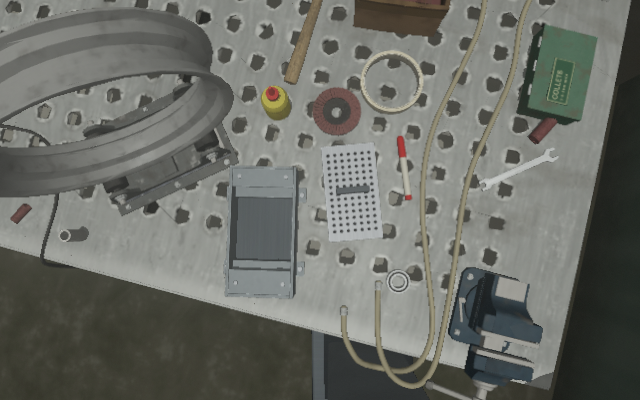

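View pics/side0.png

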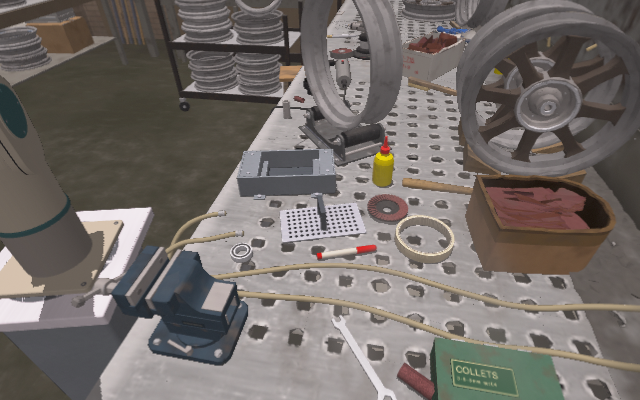

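The top view shows the case at about (230–298, 167–297), the screen at about (322–382, 143–241) with its handle near (352, 190), and the bystanders to the right and above. I'll crop in for the corners.

```bash
cat > h.py <<'E'
import numpy as np,cv2
from cell import *
def ray(n,p):
    c=calibration(n); T=np.array(c["world_from_camera"])
    d=(np.array(p,float)-[c["cx"],c["cy"]])/[c["fx"],c["fy"]]
    u=d.copy()
    for _ in range(20): u=d/(1+c["k1"]*(u@u))
    return T[:3,3],T[:3,:3]@[*u,1]
def onz(n,p,z):
    o,d=ray(n,p); return (o+d*(z-o[2])/d[2])
def tri(pt,ps):
    o1,d1=ray("top",pt);o2,d2=ray("side",ps)
    st=np.linalg.lstsq(np.c_[d1,-d2],o2-o1,rcond=None)[0]
    a,b=o1+d1*st[0],o2+d2*st[1]
    return (a+b)/2,np.linalg.norm(a-b)
E
python3 - <<'E'
import cv2,numpy as np
im=cv2.imread("pics/top0.png")[150:310,220:400]
cv2.imwrite("pics/c1.png",cv2.resize(cv2.imread("pics/top0.png")[135:305,215:395],None,fx=3.5,fy=3.5,interpolation=cv2.INTER_CUBIC))
cv2.imwrite("pics/c2.png",cv2.resize(cv2.imread("pics/side0.png")[140:260,230:400],None,fx=4.5,fy=4.5,interpolation=cv2.INTER_CUBIC))
E
```

```text
(no output)
```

View pics/c1.png

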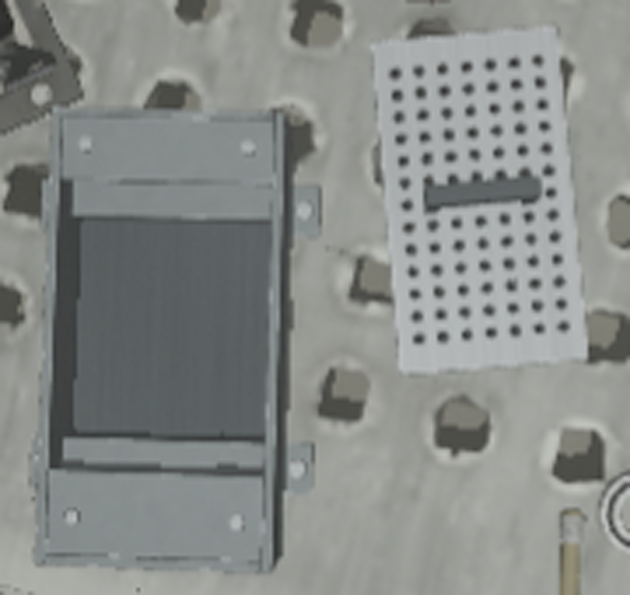

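View pics/c2.png

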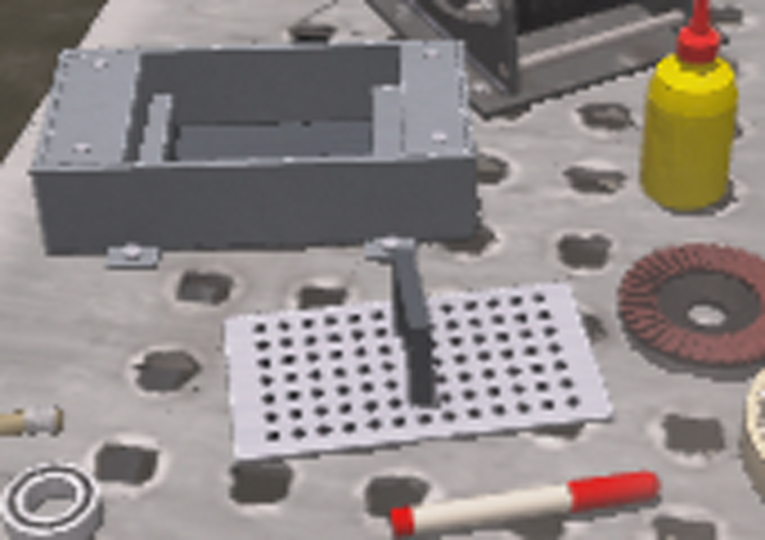

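The crops show the case rim corners at (56,112), (281,112), (272,570), (38,563) in crop 1, and the lip edges at v≈183 (narrow) and v≈472 (wide). The screen corners are (374,45), (556,27), (586,357), (403,373), and the handle top runs (425,195)–(540,185). I'll cast rays through these.

```bash
python3 - <<'E'
from h import *
np.set_printoptions(precision=1,suppress=True)
P=lambda u,v:(215+(u+.5)/3.5-.5,135+(v+.5)/3.5-.5)
S=lambda u,v:(230+(u+.5)/4.5-.5,140+(v+.5)/4.5-.5)
def q(l,z): return np.array([onz("top",P(*a),z)[:2] for a in l])
def rep(n,c):
    e=[np.linalg.norm(c[i]-c[(i+1)%4]) for i in range(4)]
    d=(c[2]+c[3]-c[0]-c[1]); print(n,c.mean(0),"edges",np.array(e),"yaw of +x(lead)",np.arctan2(d[1],d[0])); 
rep("case",q([(56,112),(281,112),(272,570),(38,563)],60))
w=q([(50,470),(264,474)],60);n=q([(74,181),(272,186)],60)
print("wide",w.tolist(),w.mean(0),"narrow",n.tolist(),n.mean(0),np.linalg.norm(w.mean(0)-n.mean(0)),"opening ctr",(w.mean(0)+n.mean(0))/2)
d=w.mean(0)-n.mean(0);print("yaw",np.arctan2(d[1],d[0]))
sc=q([(374,45),(556,27),(586,357),(403,373)],4);rep("screen",sc)
h=q([(427,195),(540,184)],59);print("handle",h,h.mean(0),np.linalg.norm(h[0]-h[1]))
# side view
c=[onz("side",S(*p),60)[:2] for p in [(30,170),(477,155),(466,42),(65,50)]]
print("side case",np.array(c),np.mean(c,0))
c=[onz("side",S(*p),4)[:2] for p in [(226,318),(570,282),(610,414),(236,455)]]
print("side screen",np.array(c),np.mean(c,0))
print("handle tri",tri(P(483,190),S(411,288)))
E
```

```text
case [502.4 238.8] edges [125.1 250.  127.9 247.6] yaw of +x(lead) 3.1037908484019345
wide [[430.91284786718916, 300.5257494165417], [427.38740535607826, 183.25194795298998]] [429.2 241.9] narrow [[589.348561760935, 286.6278912414606], [584.5642900314601, 176.98608349382883]] [587.  231.8] 158.1280241497597 opening ctr [508.1 236.8]
yaw 3.0777917909163066
screen [580.   60.3] edges [107.4 193.8 106.3 192.9] yaw of +x(lead) -3.073332630674715
handle [[578.2  91.9]
 [583.1  29.9]] [580.6  60.9] 62.2177026644505
side case [[374.2 179.6]
 [626.1 169.7]
 [632.5 291.1]
 [382.7 306.9]] [503.9 236.8]
side screen [[480.4 107. ]
 [674.1 120. ]
 [678.3  13.2]
 [486.5   1.3]] [579.8  60.4]
handle tri (array([580.3,  61. ,  56.3]), np.float64(0.5277651903924185))
```

Emit:
apply_moves([
  [0,-1,0,0,0,0],
  [0,-1,0,0,0,0],
  [-1,0,0,0,-0.45,0],
  [-1,0,0,0,-0.45,0],
  [-1,0,0,0,-0.45,0],
  [-1,0,0,0,-0.45,0],
  [-1,0,0,0,-0.45,0],
  [-1,0,0,0,-0.45,0],
  [-1,0,0,0,-0.45,0],
  [-1,0,0,0,-0.45,0],
  [-1,0,0,0,-0.45,0],
  [-1,0,0,0,-0.45,0],
], jaw=1)

```text
clock: 1.6
eef_pos: [498.3, -431.5, 310.7]
tool_rot: [-1.572, -0.0, -2.266]
force: [0.8, 0.4, 0.3]
width: 85.4
```

Emit:
apply_moves([
  [-1,0,0,0,-0.45,0],
  [-1,0,0,0,-0.45,0],
  [-1,0,0,0,-0.45,0],
  [-1,0,0,0,-0.45,0],
  [-1,0,0,0,-0.45,0],
  [-1,0,0,0,-0.45,0],
  [-1,0,0,0,-0.45,0],
  [-1,0,0,0,-0.45,0],
  [-1,0,0,0,-0.45,0],
  [-1,0,0,0,-0.45,0],
  [-1,0,0,0,-0.45,0],
  [0,0,0,0,0,0],
])

```text
clock: 3.1
eef_pos: [658.7, -26.9, 311.0]
tool_rot: [-1.572, 0.003, -1.57]
force: [-0.2, -0.5, 0.2]
width: 85.5
```

```bash
cat >> h.py <<'E'
from scipy.spatial.transform import Rotation as Ro
def cur():
    s=read_state(); return s,Ro.from_euler("xyz",s["tool_rot"]),np.array(s["eef_pos"])
def down(yaw,tilt=0):
    "tool pose for screen yaw; tilt>0 raises the tail (about screen +y)"
    Rs=Ro.from_euler("z",yaw)*Ro.from_euler("y",tilt)   # screen rot
    return Rs,Rs*Ro.from_matrix(np.array([[0,0,-1],[1,0,0],[0,-1,0]],float))
def togo(p,R):
    s,R0,p0=cur(); 
    print("clock %.2f"%s["clock"],"pos",p0.round(1),"F",s["force"].round(1),"w %.1f"%s["width"])
    print("shift units (tool now)",(R0.inv().apply(np.array(p)-p0)/40).round(3),"| (target axes)",(R.inv().apply(np.array(p)-p0)/40).round(3),"turn units",(np.degrees((R0.inv()*R).as_rotvec())/8).round(3))
E
python3 - <<'E'
from h import *
Rs,R=down(-3.073); print(R.as_matrix().round(2),cur()[1].as_matrix().round(2)); togo([580.4,60.8,29],R)
E
```

```text
[[ 0.07  0.    1.  ]
 [-1.    0.    0.07]
 [ 0.   -1.   -0.  ]] [[ 0. -0.  1.]
 [-1.  0.  0.]
 [-0. -1. -0.]]
clock 3.10 pos [658.7 -26.9 311. ] F [-0.2 -0.5  0.2] w 85.5
shift units (tool now) [-2.171  7.058 -1.951] | (target axes) [-2.322  7.049 -1.804] turn units [ 0.005 -0.485 -0.025]
```

Emit:
apply_moves([
  [-0.72,0,-0.65,0,0,0],
  [-0.72,0,-0.65,0,0,0],
  [-0.73,0,-0.65,0,-0.485,0],
  [0,1,0,0,0,0],
  [0,1,0,0,0,0],
  [0,1,0,0,0,0],
  [0,1,0,0,0,0],
  [0,1,0,0,0,0],
  [0,0,0,0,0,0],
])

```text
clock: 4.22
eef_pos: [579.1, 53.2, 108.5]
tool_rot: [-1.578, -0.001, -1.511]
force: [0.2, 0.1, 0.2]
width: 85.1
```

```bash
python3 - <<'E'
from h import *
Rs,R=down(-3.073); togo([580.4,60.8,29],R)
a=get_image("top")[110:260,290:470,::-1];b=get_image("side")[120:270,230:410,::-1]
cv2.imwrite("pics/g1.png",cv2.resize(np.hstack([a,b]),None,fx=2.2,fy=2.2,interpolation=cv2.INTER_CUBIC))
E
```

```text
clock 4.22 pos [579.1  53.2 108.5] F [0.2 0.1 0.2] w 85.1
shift units (tool now) [-0.191  1.987  0.059] | (target axes) [-0.188  1.987  0.046] turn units [ 0.05  -0.061  0.01 ]
```

View pics/g1.png

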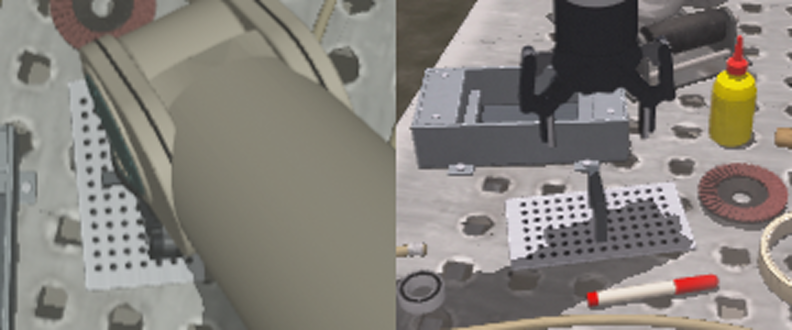

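The side view shows the open jaws straddling the crossbar, so I'll descend and grip.

Emit:
apply_moves([
  [-0.19,0.6,0.05,0,-0.06,0],
  [0,0.6,0,0,0,0],
  [0,0.5,0,0,0,0],
  [0,0.28,0,0,0,0],
  [0,0,0,0,0,0],
])

```text
clock: 4.95
eef_pos: [583.6, 62.4, 32.8]
tool_rot: [-1.57, -0.0, -1.502]
force: [0.2, -0.1, 0.3]
width: 85.5
```

Emit:
apply_moves([
  [0,0,0,0,0,0],
  [0,0,0,0,0,0],
  [0,0,0,0,0,0],
  [0,0,0,0,0,0],
  [0,0,0,0,0,0],
  [0,0,0,0,0,0],
  [0,0,0,0,0,0],
  [0,0,0,0,0,0],
], jaw=-1)

```text
clock: 5.95
eef_pos: [582.9, 62.5, 32.5]
tool_rot: [-1.571, -0.0, -1.501]
force: [-1.3, -0.1, 5.1]
width: 11.3
```

```bash
python3 - <<'E'
from h import *
Rs,R=down(-3.073); togo([580.4,60.8,29],R)
E
```

```text
clock 5.95 pos [582.9  62.5  32.5] F [-1.3 -0.1  5.1] w 11.3
shift units (tool now) [ 0.038  0.086 -0.066] | (target axes) [ 0.038  0.086 -0.066] turn units [0.002 0.007 0.001]
```

Emit:
apply_moves([
  [0,-0.3,0,0,0,0],
  [0,-0.7,0,0,0,0],
  [0,-1,0,0,0,0],
  [0,-1,0,0,0,0],
  [0,-1,0,0,0,0],
  [0,0,0,0,0,0],
])

```text
clock: 6.7
eef_pos: [585.4, 63.0, 195.6]
tool_rot: [-1.564, 0.001, -1.501]
force: [-0.4, 0.2, -3.1]
width: 11.0
```

```bash
cat >> h.py <<'E'
CO=np.array([508,237.3,0]);CY=3.10
TS=np.array([0,-1.5,32.5])     # TCP in the screen
def goal(lx,lz,tilt):
    Rs,R=down(CY,np.radians(tilt)); lead=CO+Ro.from_euler("z",CY).apply([lx,0,lz])
    return lead+Rs.apply(TS-[98,0,0]),R
def where():
    "screen ends in the case frame, from the TCP"
    s,R,p=cur(); Rs=R*Ro.from_matrix(np.array([[0,0,-1],[1,0,0],[0,-1,0]],float)).inv()
    Cz=Ro.from_euler("z",CY).inv()
    for n,q in(("lead",[98,0,0]),("tail",[-98,0,0])): print(n,Cz.apply(p+Rs.apply(np.array(q)-TS)-CO).round(1),end=" ")
    print("tilt,yaw err",np.degrees((Cz*Rs).as_rotvec()).round(2))
E
python3 - <<'E'
from h import *
where();togo(*goal(65,110,13))
E
```

```text
lead [ 12.4 183.2 162.4] tail [-182.4  161.5  163.8] tilt,yaw err [-0.06  0.41  6.36]
clock 6.70 pos [585.4  63.  195.6] F [-0.4  0.2 -3.1] w 11.0
shift units (tool now) [-4.453  0.792 -1.054] | (target axes) [-4.31   0.431 -1.675] turn units [ 1.572  0.79  -0.098]
```

Emit:
apply_moves([
  [-0.4,0,-0.1,0,0,0],
  [-0.8,0,-0.2,0,0,0],
  [-0.8,0,-0.2,0,0,0],
  [-0.8,0,-0.2,0,0,0],
  [-0.8,0,-0.2,0,0,0],
  [-0.5,0,-0.1,0,0,0],
  [-0.35,0,-0.05,0.5,0.25,-0.03],
  [0,0,0,0.6,0.3,-0.04],
  [0,0,0,0.5,0.25,-0.03],
  [0,0,0,0,0,0],
])

```text
clock: 7.95
eef_pos: [526.6, 237.4, 191.1]
tool_rot: [-1.35, -0.004, -1.611]
force: [0.1, 0.3, -2.7]
width: 11.1
```

```bash
python3 - <<'E'
from h import *
where();togo(*goal(65,100,13))
a=get_image("top")[130:310,200:400,::-1];b=get_image("side")[80:260,220:420,::-1]
cv2.imwrite("pics/g2.png",cv2.resize(np.hstack([a,b]),None,fx=2,fy=2,interpolation=cv2.INTER_CUBIC))
E
```

```text
lead [ 70.   1. 138.] tail [-121.3    0.5  180.9] tilt,yaw err [ 0.21 12.65  0.11]
clock 7.95 pos [526.6 237.4 191.1] F [ 0.1  0.3 -2.7] w 11.1
shift units (tool now) [-0.02   0.938 -0.092] | (target axes) [-0.016  0.937 -0.097] turn units [0.044 0.017 0.024]
```

View pics/g2.png

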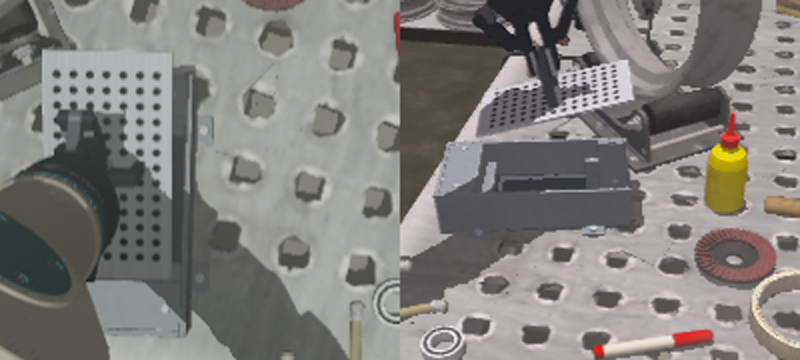

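The top view puts the screen's tail corners at (42,52) and (170,52) and its right lead corner at (172,277). I'll check the lateral position against the arm's value.

```bash
python3 - <<'E'
from h import *
C=Ro.from_euler("z",CY).inv()
T=lambda u,v:(200+u/2-.25,130+v/2-.25); S=lambda u,v:(220+(u-400)/2-.25,80+v/2-.25)
for n,c,f,p,z in(("tailL","top",T,(42,52),184.8),("tailR","top",T,(170,52),184.8),("leadR","top",T,(172,277),141.9),
  ("tailnear","side",S,(634,107),184.8),("tailfar","side",S,(627,61),184.8),("leadnear","side",S,(478,135),141.9),
  ("case nearside-narrow","top",T,(193,68),60),("case near wide","top",T,(188,335),60)):
    print(n,C.apply(onz(c,f(*p),z)-CO).round(1))
E
```

```text
tailL [-118.3  -53.6  184.8]
tailR [-120.5   53.3  184.8]
leadR [ 68.1  56.6 141.9]
tailnear [-121.    76.2  184.8]
tailfar [-120.5  -43.8  184.8]
leadnear [ 65.4  56.  141.9]
case nearside-narrow [-125.8   63.2   60. ]
case near wide [129.3  65.8  60. ]
```

Relative to the case, the screen is centred to within about 1 mm, so I'll lower it.

Emit:
apply_moves([
  [0,0.5,-0.06,0.04,0,0.02],
  [0,0.5,-0.06,0,0,0],
  [0,0.5,-0.1,0,0,0],
  [0,0.5,-0.1,0,0,0],
  [0,0,0,0,0,0],
])

```text
clock: 8.68
eef_pos: [534.3, 236.0, 109.6]
tool_rot: [-1.345, -0.001, -1.614]
force: [0.1, -0.8, -2.6]
width: 11.0
```

```bash
python3 - <<'E'
from h import *
where();togo(*goal(67,46,13));togo(*goal(95,38,13));togo(*goal(119,35,13))
E
```

```text
lead [61.9  1.6 55.9] tail [-129.1    1.9   99.9] tilt,yaw err [ 0.06 12.96 -0.08]
clock 8.68 pos [534.3 236.  109.6] F [ 0.1 -0.8 -2.6] w 11.0
shift units (tool now) [-0.043  0.211 -0.18 ] | (target axes) [-0.043  0.211 -0.18 ] turn units [ 0.005 -0.009  0.008]
clock 8.68 pos [534.3 236.  109.6] F [ 0.1 -0.8 -2.6] w 11.0
shift units (tool now) [-0.042  0.249 -0.907] | (target axes) [-0.043  0.249 -0.908] turn units [ 0.005 -0.009  0.008]
clock 8.68 pos [534.3 236.  109.6] F [ 0.1 -0.8 -2.6] w 11.0
shift units (tool now) [-0.042  0.188 -1.509] | (target axes) [-0.043  0.187 -1.509] turn units [ 0.005 -0.009  0.008]
```

Emit:
apply_moves([
  [-0.04,0.21,-0.18,0,0,0],
  [0,0,0,0,0,0],
  [0,0.02,-0.25,0,0,0],
  [0,0.02,-0.25,0,0,0],
  [0,0,-0.23,0,0,0],
  [0,0,0,0,0,0],
])

```text
clock: 9.43
eef_pos: [500.1, 240.2, 93.1]
tool_rot: [-1.342, 0.001, -1.611]
force: [0.0, -0.2, -2.3]
width: 10.8
```

```bash
python3 - <<'E'
from h import *
where();togo(*goal(119,35,13))
E
```

```text
lead [96.1 -1.  39.3] tail [-94.8  -1.2  83.6] tilt,yaw err [-0.04 13.09  0.05]
clock 9.43 pos [500.1 240.2  93.1] F [ 0.  -0.2 -2.3] w 10.8
shift units (tool now) [ 0.027 -0.022 -0.581] | (target axes) [ 0.027 -0.021 -0.581] turn units [-0.011  0.006 -0.006]
```

Emit:
apply_moves([
  [0.03,0,-0.15,0,0,0],
  [0,0,-0.15,0,0,0],
  [0,-0.02,-0.15,0,0,0],
  [0,0,-0.12,0,0,0],
  [0,0,0,0,0,0],
])

```text
clock: 10.05
eef_pos: [478.7, 239.7, 88.8]
tool_rot: [-1.342, 0.001, -1.613]
force: [-0.7, -1.0, -2.6]
width: 11.1
```

```bash
python3 - <<'E'
from h import *
where();
for g in((119,34,9),(120,33,5),(120,32.5,0)):togo(*goal(*g))
b=get_image("side")[110:230,220:380,::-1]
cv2.imwrite("pics/g3.png",cv2.resize(b,None,fx=4,fy=4,interpolation=cv2.INTER_CUBIC))
E
```

```text
lead [117.5   0.3  34.9] tail [-73.4   0.4  79.4] tilt,yaw err [-0.07 13.12 -0.03]
clock 10.05 pos [478.7 239.7  88.8] F [-0.7 -1.  -2.6] w 11.1
shift units (tool now) [-0.009  0.192  0.009] | (target axes) [-0.009  0.191  0.023] turn units [-0.515 -0.004 -0.009]
clock 10.05 pos [478.7 239.7  88.8] F [-0.7 -1.  -2.6] w 11.1
shift units (tool now) [-0.008  0.387  0.017] | (target axes) [-0.009  0.381  0.072] turn units [-1.015 -0.004 -0.009]
clock 10.05 pos [478.7 239.7  88.8] F [-0.7 -1.  -2.6] w 11.1
shift units (tool now) [-0.008  0.622  0.045] | (target axes) [-0.009  0.596  0.185] turn units [-1.64  -0.003 -0.009]
```

View pics/g3.png

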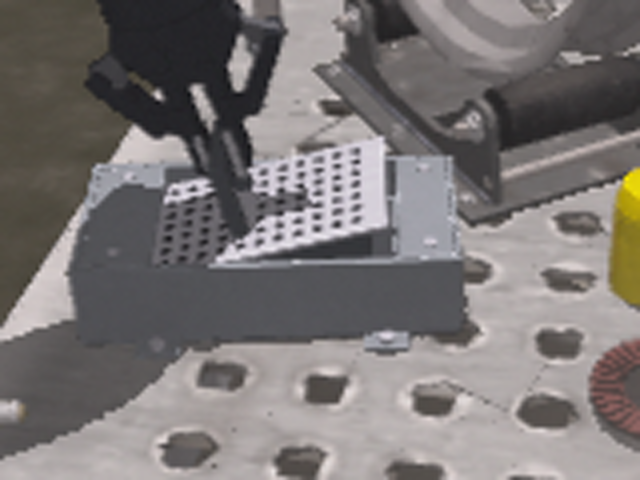

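The lead end is under the wide lip. The tail is raised and lies just inside the narrow lip's edge, so I'll rotate it down in stages.

Emit:
apply_moves([
  [0,0.1,-0.01,-0.25,0,0],
  [0,0.1,-0.01,-0.25,0,0],
  [0,0.1,0,-0.25,0,0],
  [0,0.08,0,-0.25,0,0],
  [0,0,0,0,0,0],
])

```text
clock: 10.72
eef_pos: [482.1, 239.1, 73.6]
tool_rot: [-1.481, 0.002, -1.615]
force: [0.6, -0.1, -3.4]
width: 11.2
```

```bash
python3 - <<'E'
from h import *
where();
for g in((121,33,2.5),(121,32,0)):togo(*goal(*g))
E
```

```text
lead [120.7   0.5  32.4] tail [-74.5   1.1  50. ] tilt,yaw err [-0.1   5.17 -0.18]
clock 10.72 pos [482.1 239.1  73.6] F [ 0.6 -0.1 -3.4] w 11.2
shift units (tool now) [-0.021  0.099  0.028] | (target axes) [-0.021  0.097  0.033] turn units [-0.334 -0.023 -0.012]
clock 10.72 pos [482.1 239.1  73.6] F [ 0.6 -0.1 -3.4] w 11.2
shift units (tool now) [-0.02   0.233  0.054] | (target axes) [-0.021  0.227  0.075] turn units [-0.647 -0.023 -0.012]
```

Emit:
apply_moves([
  [-0.02,0.06,0.02,-0.17,-0.02,0],
  [0,0.06,0.02,-0.17,0,0],
  [0,0.06,0.03,-0.17,0,0],
  [0,0.04,0.03,-0.14,0,0],
  [0,0,0,0,0,0],
  [0,0,0,0,0,0],
])

```text
clock: 11.48
eef_pos: [485.2, 240.3, 65.1]
tool_rot: [-1.572, 0.001, -1.61]
force: [-0.9, 0.4, -2.7]
width: 10.7
```

```bash
python3 - <<'E'
from h import *
where();togo(*goal(118,30,0))
E
```

```text
lead [120.9  -0.3  32.8] tail [-75.1  -0.8  32.5] tilt,yaw err [-0.06 -0.07  0.13]
clock 11.47 pos [485.2 240.3  65.1] F [-0.9  0.4 -2.7] w 10.7
shift units (tool now) [0.014 0.066 0.072] | (target axes) [0.013 0.066 0.072] turn units [ 0.009  0.016 -0.008]
```

Next I lower gently until it touches the ledges.

Emit:
apply_moves([
  [0,0.03,0,0,0,0],
  [0,0.02,0,0,0,0],
  [0,0,0,0,0,0],
])

```text
clock: 11.85
eef_pos: [485.3, 240.4, 63.2]
tool_rot: [-1.572, 0.001, -1.61]
force: [0.2, -0.6, -3.5]
width: 10.8
```

Emit:
apply_moves([
  [0,0.02,0,0,0,0],
  [0,0,0,0,0,0],
])

```text
clock: 12.1
eef_pos: [485.5, 240.4, 62.5]
tool_rot: [-1.572, 0.001, -1.61]
force: [0.3, -0.0, -1.8]
width: 10.6
```

Emit:
apply_moves([
  [0,0.01,0.06,0,0,0],
  [0,0,0.06,0,0,0],
  [0,0,0.06,0,0,0],
  [0,0,0.06,0,0,0],
  [0,0,0.04,0,0,0],
  [0,0,0,0,0,0],
])

```text
clock: 12.85
eef_pos: [495.8, 240.2, 62.4]
tool_rot: [-1.573, 0.001, -1.61]
force: [-4.2, 0.7, 5.7]
width: 11.0
```

Emit:
apply_moves([
  [0,0,0.03,0,0,0],
  [0,0,0.03,0,0,0],
])

```text
clock: 13.1
eef_pos: [497.8, 240.2, 62.4]
tool_rot: [-1.573, 0.001, -1.609]
force: [-5.4, -0.0, 6.5]
width: 10.8
```

Emit:
apply_moves([
  [0,0,0.03,0,0,0],
  [0,0,0.03,0,0,0],
])

```text
clock: 13.35
eef_pos: [499.2, 240.1, 62.4]
tool_rot: [-1.575, 0.0, -1.609]
force: [-8.2, 0.6, 9.3]
width: 11.1
```

Emit:
apply_moves([
  [0,-0.03,0,0,0,0],
  [0,0,0,0,0,0],
])

```text
clock: 13.6
eef_pos: [499.5, 240.2, 62.8]
tool_rot: [-1.575, 0.001, -1.61]
force: [-5.4, 1.9, 0.4]
width: 11.1
```

```bash
python3 - <<'E'
from h import *
where(); print(read_state()["torque"],read_state()["force"])
E
```

```text
lead [106.8  -0.8  30.7] tail [-89.2  -1.4  29.9] tilt,yaw err [-0.06 -0.23  0.16]
[ 0.31348617  1.11651168 -0.11335843] [-5.39854216  1.90927481  0.44862338]
```

Emit:
apply_moves([
  [0,0,0.03,0,0,0],
  [0,0,0,0,0,0],
])

```text
clock: 13.85
eef_pos: [499.5, 240.3, 62.8]
tool_rot: [-1.577, 0.001, -1.609]
force: [-8.9, 0.5, 2.3]
width: 11.0
```

Emit:
apply_moves([
  [0,0,0.02,0,0,0],
  [0,0,0,0,0,0],
])

```text
clock: 14.1
eef_pos: [499.5, 240.2, 62.8]
tool_rot: [-1.578, 0.0, -1.609]
force: [-9.5, 1.8, 3.1]
width: 10.6
```

The position holds at x = 499.5 while the force rises, so this is firm contact. I'll lean up to about 16 N.

Emit:
apply_moves([
  [0,0,0.03,0,0,0],
  [0,0,0,0,0,0],
])

```text
clock: 14.35
eef_pos: [499.5, 240.2, 62.8]
tool_rot: [-1.58, -0.001, -1.609]
force: [-12.7, 1.3, 6.1]
width: 11.1
```

Emit:
apply_moves([
  [0,-0.01,0.02,0,0,0],
  [0,0,0,0,0,0],
])

```text
clock: 14.6
eef_pos: [499.6, 240.2, 63.1]
tool_rot: [-1.581, -0.001, -1.608]
force: [-14.1, 2.6, 6.1]
width: 11.0
```

Emit:
apply_moves([
  [0,0,0.02,0,0,0],
  [0,0,0,0,0,0],
  [0,0,0,0,0,0],
  [0,0,0,0,0,0],
])

```text
clock: 15.1
eef_pos: [499.6, 240.2, 63.0]
tool_rot: [-1.582, -0.001, -1.608]
force: [-15.3, 1.3, 7.7]
width: 10.4
```

```bash
python3 - <<'E'
from h import *
where(); print(read_state()["torque"],read_state()["force"])
b=get_image("side")[110:230,220:380,::-1]
cv2.imwrite("pics/g4.png",cv2.resize(b,None,fx=4,fy=4,interpolation=cv2.INTER_CUBIC))
E
```

```text
lead [106.9  -0.6  31.6] tail [-89.1  -1.4  29.4] tilt,yaw err [ 0.07 -0.64  0.25]
[ 0.35312914  3.00810628 -0.14220165] [-15.34104211   1.291146     7.71629659]
```

View pics/g4.png

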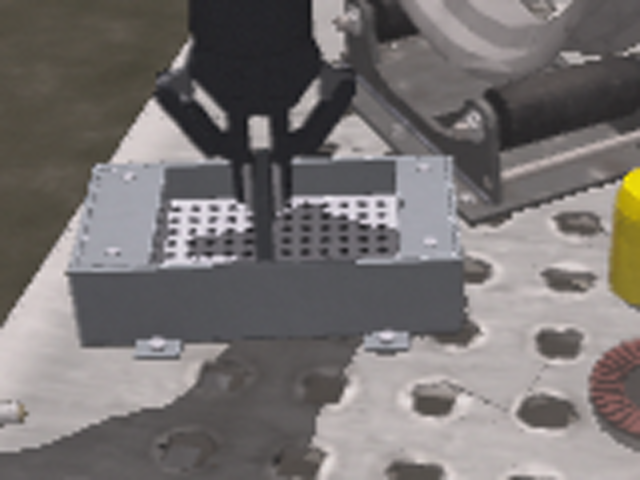

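The plate lies flat under both lips. It held about 15 N against the stop for over 0.3 s without advancing. I'll relax the push, open, and lift off.

Emit:
apply_moves([
  [0,0,-0.05,0,0,0],
  [0,-0.02,-0.05,0,0,0],
  [0,-0.02,-0.02,0,0,0],
  [0,0,0,0,0,0],
])

```text
clock: 15.65
eef_pos: [499.8, 239.6, 64.6]
tool_rot: [-1.575, 0.0, -1.61]
force: [-6.1, 0.8, -4.0]
width: 11.1
```

Emit:
apply_moves([
  [0,0.03,-0.02,0,0,0],
  [0,0,0,0,0,0],
])

```text
clock: 15.9
eef_pos: [499.5, 239.7, 63.7]
tool_rot: [-1.574, 0.001, -1.61]
force: [-5.4, 0.8, -1.8]
width: 11.0
```

Emit:
apply_moves([
  [0,0.02,0,0,0,0],
  [0,0,0,0,0,0],
])

```text
clock: 16.15
eef_pos: [499.5, 239.6, 63.1]
tool_rot: [-1.574, 0.0, -1.61]
force: [-6.7, 1.2, -0.9]
width: 11.0
```

Emit:
apply_moves([
  [0,0,0,0,0,0],
  [0,0,0,0,0,0],
  [0,0,0,0,0,0],
  [0,0,0,0,0,0],
  [0,0,0,0,0,0],
  [0,0,0,0,0,0],
], jaw=0.6)

```text
clock: 16.9
eef_pos: [500.6, 239.8, 63.2]
tool_rot: [-1.572, 0.001, -1.61]
force: [-0.1, -0.5, 0.0]
width: 68.0
```

Released with zero force. Now I retreat straight up and look.

Emit:
apply_moves([
  [0,-0.5,0,0,0,0],
  [0,-1,0,0,0,0],
  [0,-1,0,0,0,0],
  [0,-1,0,0,0,0],
  [0,-1,0,0,0,0],
  [0,0,-1,0,0,0],
  [1,0,-1,0,0,0],
  [1,0,-1,0,0,0],
  [1,0,0,0,0,0],
  [1,0,0,0,0,0],
  [0,0,0,0,0,0],
])

```text
clock: 18.27
eef_pos: [374.0, 81.4, 243.0]
tool_rot: [-1.572, -0.001, -1.616]
force: [-0.3, -0.3, 0.3]
width: 68.4
```

```bash
python3 - <<'E'
from h import *
a=get_image("top")[:,:,::-1];b=get_image("side")[:,:,::-1]
cv2.imwrite("pics/g5.png",np.hstack([cv2.resize(a[60:310,200:420],(440,500)),cv2.resize(b[120:245,225:315],(360,500),interpolation=cv2.INTER_CUBIC)]))
cv2.imwrite("pics/top5.png",a);cv2.imwrite("pics/side5.png",b)
d=np.abs(b.astype(int)-cv2.imread("pics/side0.png")).max(2)
for n,(x0,y0,x1,y1) in dict(bottle=(370,138,396,190),disc=(365,193,412,222),marker=(314,244,380,262),bearing=(228,240,255,264)).items(): print(n,"changed px",(d[y0:y1,x0:x1]>40).sum())
E
```

```text
bottle changed px 4
disc changed px 0
marker changed px 20
bearing changed px 171
```

View pics/g5.png

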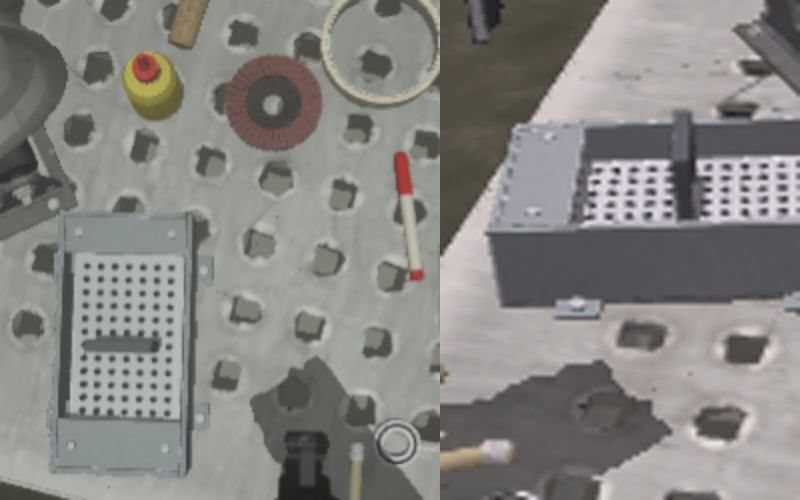

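```bash
python3 - <<'E'
from h import *
C=Ro.from_euler("z",CY).inv()
T=lambda u,v:(200+u/2-.25,60+v/2-.25)
print("handle",C.apply(onz("top",T(120,344),89)-CO).round(1),"plate edges at lips",C.apply(onz("top",T(124,255),60)-CO).round(1),C.apply(onz("top",T(124,419),60)-CO).round(1))
print("clock",read_state()["clock"]); finish_job()
E
```

```text
handle [ 6.9  1.4 89. ] plate edges at lips [-78.7  -2.1  60. ] [78.3  3.2 60. ]
clock 18.375
the job is handed in; nothing more can be done
```

The screen is refitted and the job is handed in at about 18.4 s. I got no verdict back.

- **Fitting:** I gripped the handle, tilted the screen 13°, and tucked its lead end to about case x = 117 mm with the tail about 79 mm up. I then lowered it flat onto the ledges and slid it to the stop, which I felt at a tail position of about −89 mm.
- **Leaning on the stop:** I held 13–15 N at the handle for about 0.7 s. The screen did not advance, which leaves roughly 10 N on the strip after friction; the strip force itself can't be measured. I then eased off and released at zero force.
- **Last checks:** The final pictures show the screen flat, with both ends under the lips and the gripper clear. The bottle, disc, marker and bearing look unmoved. The bearing patch in the side view had changed pixels, which I put down to the arm's shadow because its top-view position is the same.
- **Disagreement:** The last image puts the handle at case x = 6.9 mm, while the arm's position gives about 8.9 mm. That 2 mm is within the calibration error. By the image the tail is at about −91 mm, by the arm −89 mm, against the −85 mm limit.

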